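# Scan the brown carton's code label with the hand scanner

### The arm

A 7-joint arm with a two-finger parallel gripper is mounted at the origin on the work surface; the furniture and walls round the work are solid. World frame = base frame: x ahead of the robot, y to its left, z up, the work surface at z = 0. Lengths are in m, angles in rad, forces in N, time in s.
With the tool pointing down it reaches from about 0.35 to 0.9 m from the base axis. Payload 8.1 kg.
Tool frame: the origin (TCP) lies between the finger pads; the fingertips stand 19 mm ahead of it and the grasp point (between the pads) is the TCP; y points along the fingers, x is the direction in which the jaws open and shut, and the axes are right-handed (so a half turn about y gives the same grasp; the last joint's range is limited). The gripper opens to 92 mm and grips with 3 to 60 N. Pads are 19 mm wide; open, the fingers measure 130 mm over their backs; the gripper's body (75 mm by 190 mm) begins 47 mm behind the grasp point.
Start: joints at [-1.334, 0.434, 0.025, 1.573, -0.012, 1.134, -0.075], TCP at [0.208, 0.589, 0.246] pointing down, gripper open.
Joint ranges: [-2.62, 2.62], [-0.44, 2.09], [-1.27, 1.32], [0.08, 2.57], [-1.32, 4.46], [0.12, 2], [-2.74, 2.74]. Speed limits (rad/s): [2.22, 2.22, 3.01, 3.01, 3.14, 3.14, 3.14].

### API

Orientations are given as a rotation vector (axis times angle).
In Python, from cell import arm gives the robot as it stands.
- The arm moves only by the tool move_arm, never from a script. Its argument "series" is a list of rows, each an object of numbers: "x", "y", "z": the shift along the tool's x, y, z in cm; "rx", "ry", "rz": the turn, a rotation vector about the tool's x, y, z in rad. In form: [{"x": .., "y": .., "z": .., "rx": .., "ry": .., "rz": ..}, ...]. A call has 1 to 12 rows; each row shifts and turns the pose as measured when the row begins, along the tool's axes as they then stand; what a row does not reach is not made up. A row lasts 1/8 s, in which the tool goes at most 62.5 mm and 10.7 degrees, less where a joint would pass 70% of its speed; a pose out of reach is approached as far as the arm can. A call is refused whole if a number of a shift passes 6.25 or a number of a turn 0.188, either way. A call with a gripper value outside its range is refused whole. "jaw" is the finger opening in cm, from 0 to 9.18, set as the call begins (left out, the last holds). The fingers move at their own pace and stop on an object; "newtons" is the grip in N (left out, the last holds). Time passes only in rows, so rows that do not move let the fingers close. It gives the time, the measured TCP pose, the force and the opening at its end, in the units of the state.
- arm.observe(): the state, without advancing time (a new reading comes with each control period).
- arm.get_image(name): name is "scene" or "top"; returns the picture (420x560x3 uint8, blue, green, red); there is no depth.
- arm.camera_params(name): a dict with "K" (3x3 intrinsics, pixels), "R" (3x3) and "t" (3): a world point X has camera coordinates R X + t. Camera axes: x right, y down, z forward; pixel columns grow to the right and rows downward; lengths in m; the calibration is good to about 2 mm. A picture is of the moment at which its call begins. camera_params takes no time and is no camera call.
- arm.sign_off(): hands the job in, once; it reports no verdict.
The state is a dict: "clock": time; "joints": joint angles; "dq": joint speeds; "joint_efforts": joint torques, N m; "position": TCP position; "ee_rot": TCP orientation; "force": force on the tool from outside, world axes, zero at the start; "ft_torque": the same for the moment, N m; "width": opening from 0.0 (shut) to 1.0 (fully open).
Only numpy, scipy, OpenCV 4.12 (cv2) and the standard library are available. Lean on these libraries where they do the work, as an engineer would, in place of code of your own. Each camera call takes 0.05 s, during which the arm holds its last target.

### The job

Take the hand scanner out of its charging dish and hold it steady for at least a second and a half, pointing straight down with its nose about 6 cm above the code label on the brown cardboard carton; do not read the label of the white blade box. Then stand the scanner back in its dish, nose down, and let go, leaving the two boxes and the tape roll where they are.

Things in the scene. Friction and masses are not known exactly. Their poses are not given: they have to be found in the camera images.
- scanner: Round hand scanner, 122 mm tall, 0.16 kg, upright, nose down in its dish. Black rubber nose 60 mm across, tapering from 20 to 42 mm height; green collar to 46 mm; blue cylindrical grip 34 mm across from 46 to 108 mm height (grip it about 84 mm up, from any side); grey cap. Origin: centre of the nose underside; z runs from nose to cap, it looks along -z and reads at any turn about z.
- scan_spot (a point): The scanner's reading spot: the point on its axis 60 mm in front of (below) the nose. It moves with the scanner; to read a label this point is brought onto the label's centre.
- dock: Grey round charging dish fixed on a plywood riser with a black rubber mat (184 x 190 mm, top 50 mm above the counter), to the robot's right. Dish outside diameter 108 mm; flat floor 8 mm and rim 16 mm above its underside; inner diameter 100 mm. A small tab sticks out towards the robot (-x). Origin: centre of its underside; z up.
- small_carton: Brown cardboard carton, 58 x 64 x 46 mm (x, y, z), loose, 0.16 kg, on the grey board that lies over the grey parts tray on the left (board top 56 mm above the counter). A white 36 mm square sticker with a black matrix code lies flat on its top. Origin: centre of its underside; z up. This is the one to scan.
- small_carton_label (a point): Centre of the code label on the top of the brown carton, 47 mm above the carton's underside; z up.
- blade_box: Flat white card box of blades with a red side panel, 72 x 50 x 22 mm, loose, on the same board. It has a code label like the carton's on its top. Origin: centre of its underside. Not to be read or moved.
- blade_box_label (a point): Centre of the code label on the top of the blade box, 23 mm above its underside; z up.
- tape_roll: Roll of tan packing tape lying flat on the same board, 100 mm in diameter, 25 mm high, loose. Origin: centre of its underside. A bystander, to be left alone.

How it is judged:
By the outcome, as a careful person would: the job done as asked, in the order asked, and still so for the second after the job is handed in, with the robot touching nothing.
It also fails if it takes over 51 s, if anything falls off the work surface, if the arm or the gripper's body presses on something with over 40 N, if the wrist force passes 120 N, or if a joint passes its speed limit or range.

## Working session

There is one attempt and no reset: what is moved stays moved. The work goes in short steps, Python scripts to look and compute and a tool call to move; the robot and the scene stay as the last step left them, time stands still between calls to the robot, and variables do not carry over. Pictures are saved under pics/ and viewed, and the job is handed in when it is done.

Besides the shell and the picture viewer there is one more tool, called after ">>>" as name(argument=value, ...), one argument or row to a line, values as JSON. move_arm: Moves the arm, as the interface text tells. Its arguments: {"type":"object","properties":{"series":{"type":"array","items":{"type":"object","properties":{"x":{"type":"number"},"y":{"type":"number"},"z":{"type":"number"},"rx":{"type":"number"},"ry":{"type":"number"},"rz":{"type":"number"}}}},"jaw":{"type":"number"},"newtons":{"type":"number"}},"required":["series"]}

```bash
mkdir -p pics; ls; python3 - <<'E'
from cell import arm
import cv2
s=arm.observe(); print(s)
for n in("scene","top"):
    cv2.imwrite(f"pics/{n}0.png",arm.get_image(n)); p=arm.camera_params(n); print(n,p)
E
```

```text
pics
{'clock': 0.0, 'joints': array([-1.33362533,  0.43520071,  0.02500511,  1.57409634, -0.01159873,
        1.13396956, -0.0751056 ]), 'dq': array([ 0.00087247,  0.00080513, -0.00011658,  0.00078204, -0.00021913,
       -0.00089153,  0.00029696]), 'joint_efforts': array([ 1.52048106e-03, -6.67865038e+01,  9.85623635e-01, -3.14449346e+01,
       -6.04663719e-02,  4.29621502e-02,  1.73947656e-04]), 'position': array([0.20820621, 0.58880118, 0.24495944]), 'ee_rot': array([-1.35206516, -0.95447427,  0.95638297]), 'force': array([ 0.40389797,  0.94176652, -0.25262723]), 'ft_torque': array([ 0.00556524,  0.03186353, -0.00369649]), 'width': 1.0015993995989128}
scene {'K': array([[424.43751874,   0.        , 278.14055402],
       [  0.        , 424.43751874, 214.70981966],
       [  0.        ,   0.        ,   1.        ]]), 'R': array([[ 0.73140776, -0.68169379,  0.01833738],
       [-0.47180121, -0.52525796, -0.70817208],
       [ 0.49238837,  0.50931096, -0.7058017 ]]), 't': array([-0.4610376 ,  0.30147951,  0.71543858])}
top {'K': array([[427.76485727,   0.        , 281.9366214 ],
       [  0.        , 427.76485727, 216.02473607],
       [  0.        ,   0.        ,   1.        ]]), 'R': array([[ 0.02896476, -0.9993239 , -0.02264468],
       [-0.98699037, -0.02500836, -0.1588225 ],
       [ 0.15814882,  0.02695034, -0.98704743]]), 't': array([-0.04984615,  0.57017525,  1.04778546])}
```

View pics/scene0.png

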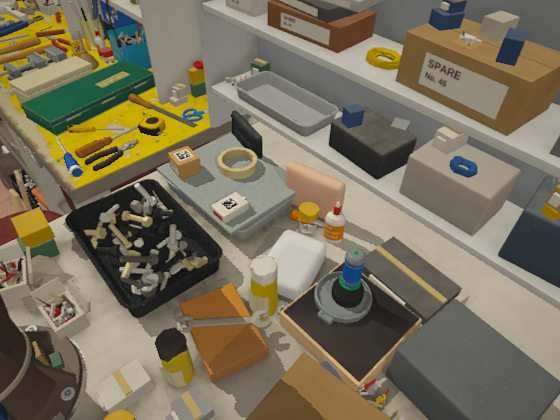

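View pics/top0.png

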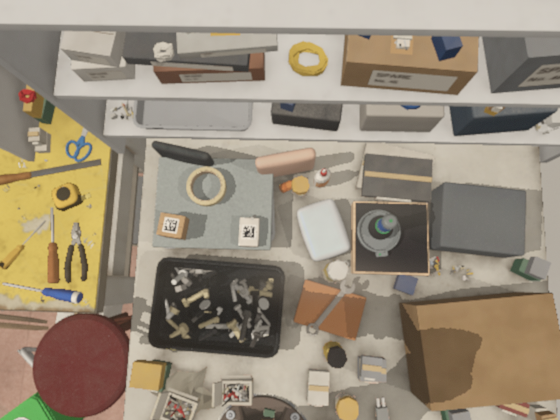

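```bash
python3 - <<'E'
from scipy.spatial.transform import Rotation as R
from cell import arm
s=arm.observe();print(R.from_rotvec(s['ee_rot']).as_matrix().round(3))
E
```

```text
[[ 0.333 -0.    -0.943]
 [ 0.943 -0.001  0.333]
 [-0.001 -1.    -0.   ]]
```

```bash
python3 - <<'E'
import cv2,numpy as np
t=cv2.imread('pics/top0.png');s=cv2.imread('pics/scene0.png')
a=cv2.resize(t[130:270,140:290],None,fx=5,fy=5)[:600]
def crop(im,x,y,w,h,f): return cv2.resize(im[y:y+h,x:x+w],None,fx=f,fy=f,interpolation=cv2.INTER_CUBIC)
cv2.imwrite('pics/c1.png',np.hstack([crop(t,340,190,100,100,4),crop(s,300,235,100,100,4)]))
cv2.imwrite('pics/c2.png',np.hstack([crop(t,150,150,130,130,3),crop(s,155,130,130,130,3)]))
E
```

```text
(no output)
```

View pics/c1.png

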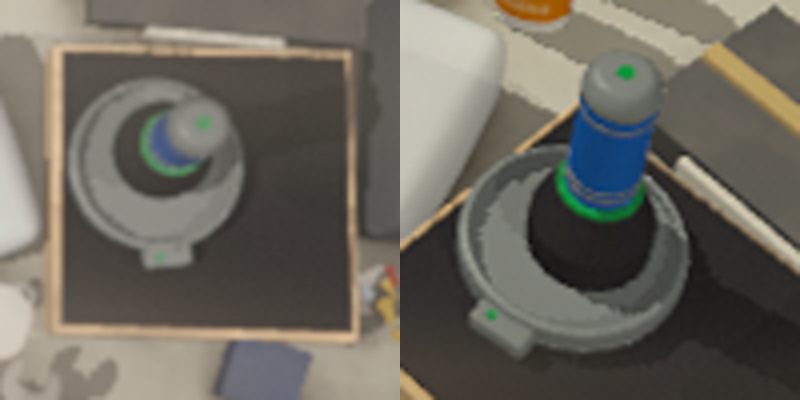

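View pics/c2.png

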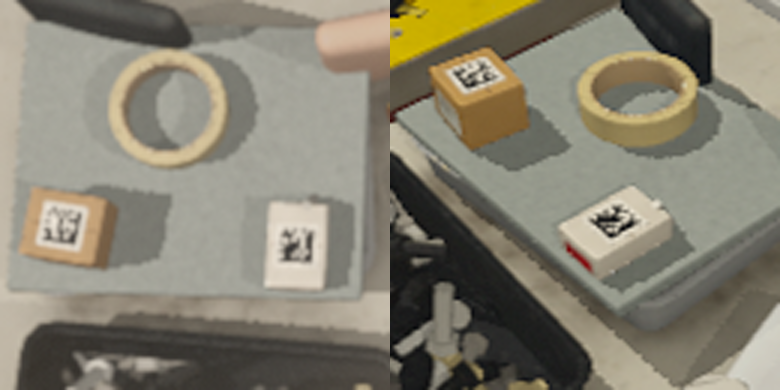

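```bash
cat > h.py <<'E'
import cv2,numpy as np
from cell import arm
P={n:arm.camera_params(n) for n in("scene","top")}
def cam(n): return -P[n]['R'].T@P[n]['t']
def ray(n,uv): return P[n]['R'].T@np.linalg.inv(P[n]['K'])@np.array([*uv,1.])
def onz(n,uv,z):
    c=cam(n);d=ray(n,uv);return c+d*(z-c[2])/d[2]
def tri(a,b):
    A=[];B=[]
    for n,uv in(("scene",a),("top",b)):
        c=cam(n);d=ray(n,uv);d/=np.linalg.norm(d);M=np.eye(3)-np.outer(d,d);A.append(M);B.append(M@c)
    A=np.vstack(A);B=np.hstack(B);return np.linalg.lstsq(A,B,rcond=None)[0]
def proj(n,X):
    q=P[n]['K']@(P[n]['R']@np.array(X)+P[n]['t']);return q[:2]/q[2]
def cent(m,roi):
    x,y,w,h=roi;k=np.zeros(m.shape,np.uint8);k[y:y+h,x:x+w]=m[y:y+h,x:x+w]*1
    n,l,st,c=cv2.connectedComponentsWithStats(k)
    i=1+np.argmax(st[1:,4]);return c[i],st[i]
def vline(n,uv):
    c=cam(n);d=ray(n,uv)[:2];return c[:2],d/np.linalg.norm(d)
def vmeet(a,b):
    (p,d),(q,e)=vline("scene",a),vline("top",b)
    t=np.linalg.solve(np.c_[d,-e],q-p);return p+d*t[0]
E
python3 - <<'E'
from h import *
I={n:cv2.imread(f'pics/{n}0.png') for n in P}
print({n:cam(n).round(3) for n in P})
H={n:cv2.cvtColor(I[n],cv2.COLOR_BGR2HSV) for n in P}
bl={n:cv2.inRange(H[n],(100,120,60),(125,255,255))>0 for n in P}
gr={n:cv2.inRange(H[n],(50,120,60),(85,255,255))>0 for n in P}
R={"top":(370,205,40,40),"scene":(335,240,50,60)}
b={n:cent(bl[n],R[n]) for n in P};g={n:cent(gr[n],R[n]) for n in P}
print(b,g)
print("blue vmeet",vmeet(b["scene"][0],b["top"][0]))
for n in P: print(n,"blue on .135",onz(n,b[n][0],.135),"collar on .102",onz(n,g[n][0],.102))
# labels: white in ROI
lb={}
for n,roi in(("top",(155,210,32,30)),("scene",(168,145,30,26))):
    x,y,w,h=roi
    hs=H[n]; m=((hs[...,1]<75)).astype(np.uint8)
    k=np.zeros_like(m);k[y:y+h,x:x+w]=m[y:y+h,x:x+w]
    k=cv2.morphologyEx(k,cv2.MORPH_CLOSE,np.ones((5,5)))
    cs,_=cv2.findContours(k,0,1);c=max(cs,key=cv2.contourArea)
    r=cv2.minAreaRect(c);print(n,"label",r,onz(n,r[0],.103));lb[n]=r[0]
print("tri",tri(lb["scene"],lb["top"]))
# dock ellipse outer rim top view tab dot etc
for n in P: print(n,[proj(n,(onz("top",(378,231),.066)[0],onz("top",(378,231),.066)[1],.066))])
E
```

```text
{'scene': array([ 0.127, -0.52 ,  0.727]), 'top': array([ 0.398, -0.064,  1.124])}Traceback (most recent call last):
  File "<stdin>", line 8, in <module>
  File "h.py", line 18, in cent
    i=1+np.argmax(st[1:,4]);return c[i],st[i]
        ~~~~~~~~~^^^^^^^^^^
    return _wrapfunc(a, 'argmax', axis=axis, out=out, **kwds)
    return bound(*args, **kwds)
ValueError: attempt to get argmax of an empty sequence
```

```bash
python3 - <<'E'
from h import *
for n,pts in(("top",[(379,225),(381,228),(376,225),(391,220)]),("scene",[(352,275),(350,285),(341,280),(355,254)])):
    h=cv2.cvtColor(cv2.imread(f'pics/{n}0.png'),cv2.COLOR_BGR2HSV)
    print(n,[h[v,u] for u,v in pts])
E
```

```text
top [array([111, 118, 132], dtype=uint8), array([111, 117, 129], dtype=uint8), array([ 63,  74, 138], dtype=uint8), array([ 63,  93, 153], dtype=uint8)]
scene [array([106, 218, 118], dtype=uint8), array([107,  45,  91], dtype=uint8), array([ 85, 155, 107], dtype=uint8), array([ 64,  97, 137], dtype=uint8)]
```

```bash
cat > m.py <<'E'
from h import *
import sys
I={n:cv2.imread(f'pics/{n}0.png') for n in P}
H={n:cv2.cvtColor(I[n],cv2.COLOR_BGR2HSV) for n in P}
bl={n:cv2.inRange(H[n],(95,90,60),(125,255,255))>0 for n in P}
gr={n:cv2.inRange(H[n],(50,60,60),(88,255,255))>0 for n in P}
R={"top":(370,205,25,40),"scene":(335,240,50,60)}
b={n:cent(bl[n],R[n]) for n in P};g={n:cent(gr[n],R[n]) for n in P}
print(b,g)
print("blue vmeet",vmeet(b["scene"][0],b["top"][0]))
for n in P: print(n,"blue on .135",onz(n,b[n][0],.135),"collar on .102",onz(n,g[n][0],.102))
lb={}
for n,roi in(("top",(155,210,32,30)),("scene",(168,145,30,26))):
    x,y,w,h=roi
    hs=H[n]; m=((hs[...,1]<75)).astype(np.uint8)
    k=np.zeros_like(m);k[y:y+h,x:x+w]=m[y:y+h,x:x+w]
    k=cv2.morphologyEx(k,cv2.MORPH_CLOSE,np.ones((5,5)))
    cs,_=cv2.findContours(k,0,1);c=max(cs,key=cv2.contourArea)
    r=cv2.minAreaRect(c);print(n,"label",r,onz(n,r[0],.103));lb[n]=r[0]
print("tri",tri(lb["scene"],lb["top"]))
E
python3 m.py
```

```text
{'scene': (array([351.38133333, 273.89066667]), array([342, 259,  22,  29, 375], dtype=int32)), 'top': (array([380.8       , 226.37142857]), array([378, 221,   9,  10,  35], dtype=int32))} {'scene': (array([348.03092784, 284.63917526]), array([338, 275,  24,  16,  97], dtype=int32)), 'top': (array([379.5       , 228.44444444]), array([375, 219,  14,  15,  54], dtype=int32))}
blue vmeet [ 0.54657332 -0.27872329]
scene blue on .135 [ 0.53548846 -0.28510854  0.135     ] collar on .102 [ 0.53522819 -0.28351396  0.102     ]
top blue on .135 [ 0.53840649 -0.26686933  0.135     ] collar on .102 [ 0.53798253 -0.27051194  0.102     ]
top label ((170.5, 224.5), (29.0, 31.0), 90.0) [0.53438251 0.23358646 0.103     ]
scene label ((182.5, 157.5), (25.0, 29.0), 90.0) [0.52434619 0.22466924 0.103     ]
tri [0.53410553 0.23827929 0.09064384]
```

```bash
python3 - <<'E'
from h import *
t=cv2.imread('pics/top0.png');s=cv2.imread('pics/scene0.png')
def crop(im,x,y,w,h,f): return cv2.resize(im[y:y+h,x:x+w],None,fx=f,fy=f,interpolation=cv2.INTER_NEAREST)
def grid(c,x,y,f):
    for i in range(0,c.shape[1]//f,5): cv2.putText(c,str(x+i),(i*f,8),0,.3,(0,255,255));cv2.line(c,(i*f,10),(i*f,14),(0,255,255))
    for i in range(0,c.shape[0]//f,5): cv2.putText(c,str(y+i),(0,i*f+4),0,.3,(0,255,255))
    return c
cv2.imwrite('pics/d1.png',grid(crop(t,354,205,50,55,11)[:600],354,205,11))
cv2.imwrite('pics/d2.png',grid(crop(t,150,205,45,40,13),150,205,13))
cv2.imwrite('pics/d3.png',grid(crop(s,160,140,50,44,13),160,140,13))
cv2.imwrite('pics/d4.png',grid(crop(s,310,240,65,90,9)[:600],310,240,9)[:600])
E
```

```text
(no output)
```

View pics/d1.png

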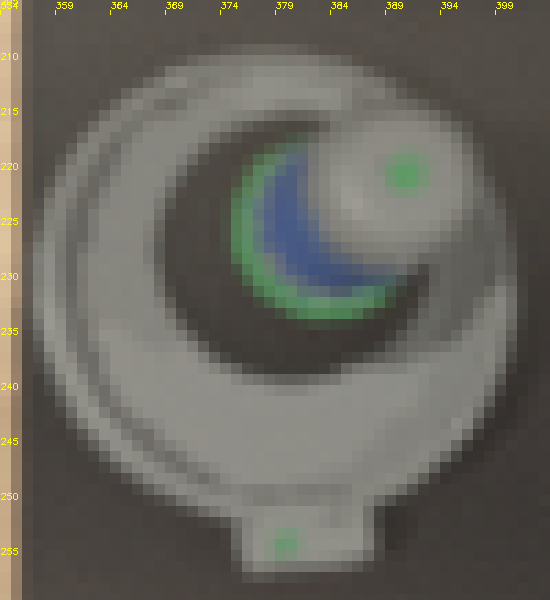

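View pics/d2.png

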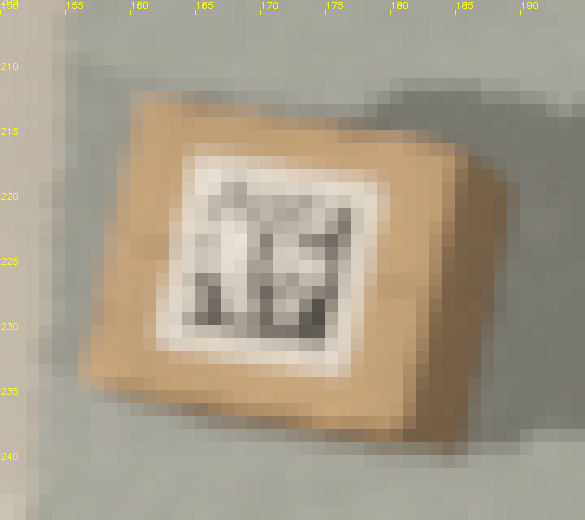

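View pics/d3.png

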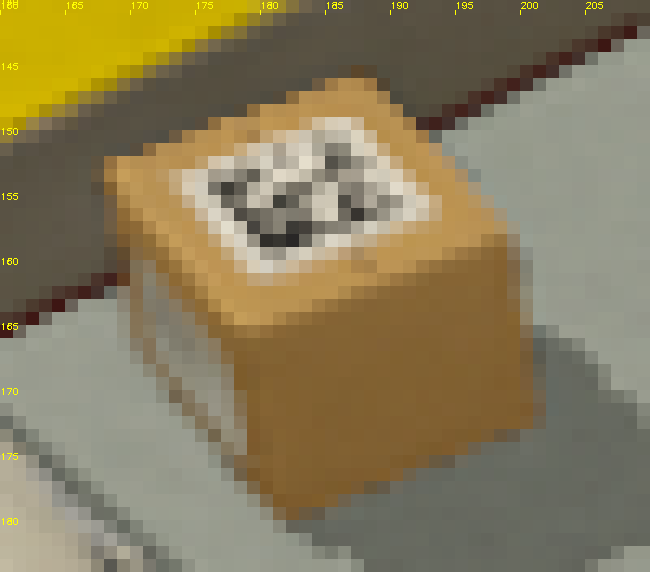

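View pics/d4.png

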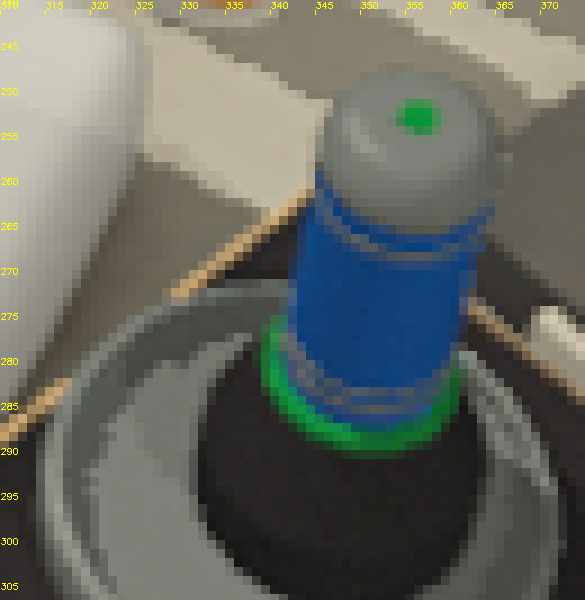

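```bash
python3 - <<'E'
from h import *
T=(170.2,225.);S=(183.2,154.7)
print("label",onz("top",T,.103),onz("scene",S,.103),tri(S,T))
print("dot",tri((355.9,252.5),(389.8+.0,220.3)))
print("cap",tri((355,255.6),(389.7,221.6)), onz("top",(389.8,220.3),.18),onz("scene",(355.9,252.5),.18))
print("nose",onz("top",(379.8,227.6),.07),"collar",onz("top",(382.2,226.2),.102))
print("dish",onz("top",(378.8,230.5),.064))
c=onz("top",(378.8,230.5),.064)
for r,z in((54,.066),):
  a=np.array([proj("top",c+[.054*np.cos(t),.054*np.sin(t),.066-c[2]]) for t in np.linspace(0,6.28,60)]);print("pred rim extents",a.min(0),a.max(0))
for x,y in((.538,-.269),(.535,-.274),(.542,-.272)):
  print([proj(n,(x,y,z)).round(1) for n in P for z in (.102,.16,.18)])
E
```

```text
label [0.53314196 0.23423147 0.103     ] [0.53182766 0.23280893 0.103     ] [0.53318714 0.23486939 0.10119609]
dot [ 0.54647866 -0.27808109  0.17769811]
cap [ 0.54434686 -0.27903696  0.17211865] [ 0.54614965 -0.2775888   0.18      ] [ 0.54468372 -0.27907434  0.18      ]
nose [ 0.54447609 -0.27773937  0.07      ] collar [ 0.54357798 -0.27698978  0.102     ]
dish [ 0.53797707 -0.2764354   0.064     ]
pred rim extents [357.09404003 208.95295847] [400.89712374 252.19456942]
[array([342.9, 278.9]), array([347.2, 258.7]), array([348.7, 251.1]), array([378.9, 228.4]), array([384. , 225.1]), array([385.9, 223.8])]
[array([343.9, 281.5]), array([348.2, 261.3]), array([349.9, 253.8]), array([381. , 229.7]), array([386.3, 226.5]), array([388.2, 225.2])]
[array([345.6, 278.7]), array([350. , 258.5]), array([351.6, 250.9]), array([380.1, 226.8]), array([385.3, 223.4]), array([387.3, 222.1])]
```

```bash
python3 - <<'E'
from h import *
s=cv2.imread('pics/scene0.png');t=cv2.imread('pics/top0.png')
c=lambda im,x,y,w,h,f:cv2.resize(im[y:y+h,x:x+w],None,fx=f,fy=f,interpolation=cv2.INTER_CUBIC)
cv2.imwrite('pics/e1.png',c(s,130,0,260,190,3)); cv2.imwrite('pics/e2.png',c(t,0,0,340,260,2.3))
print("wire",tri((383,58),(308,58)))
E
```

```text
wire [ 0.82398956 -0.08255535  0.36656051]
```

View pics/e1.png

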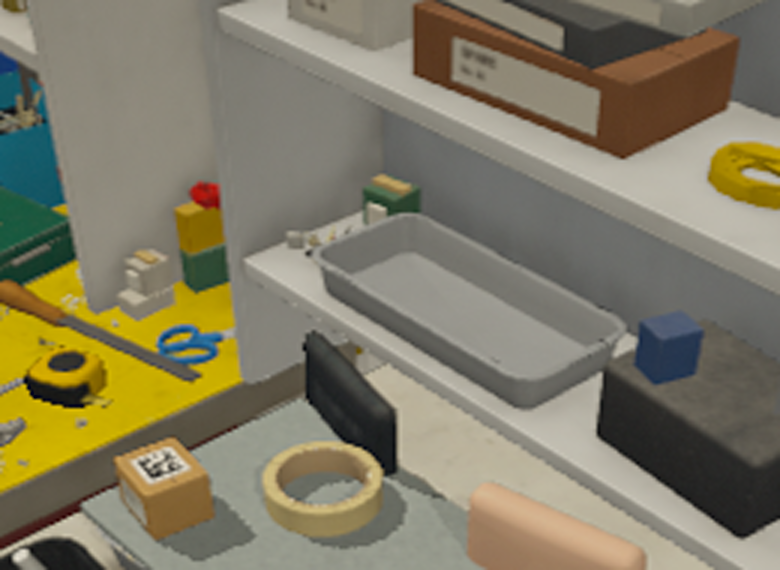

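View pics/e2.png

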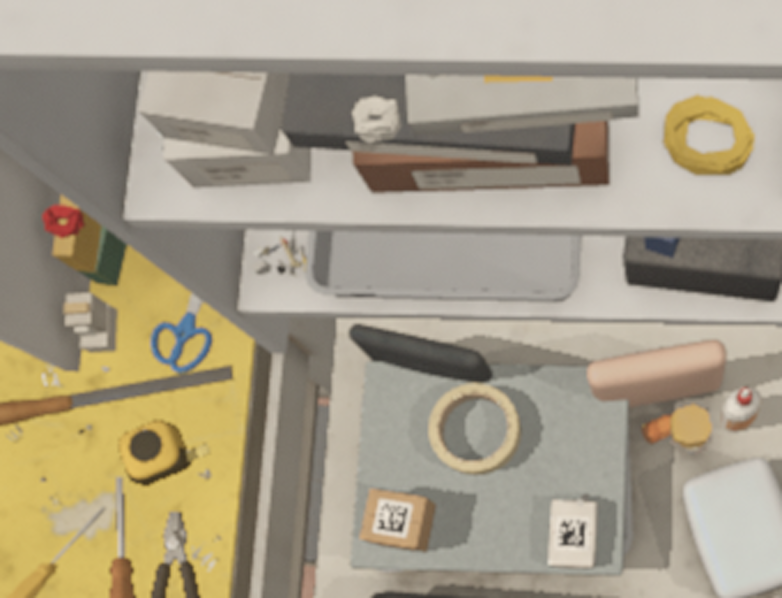

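```bash
python3 - <<'E'
from h import *
print("lower shelf corner",tri((212.3,87.7),(104,135)))
print("upper corner",tri((203.5,5),(54,95)))
print("panel",tri((211,127),(123,152)))
print("bench edge",tri((211,127),(115,165)))
# yellow bottle top: scene (263,262), top (337,270); black cap 
print("bottle",tri((263,263),(337,271)))
print("pink",tri((315,168),(287,152)))
print("blackcase top",tri((233,113),(155,143)))
print("glue", tri((338,205),(320,170)))
E
```

```text
lower shelf corner [0.74764962 0.40315275 0.13328463]
upper corner [0.7485273  0.40553018 0.35284628]
panel [0.74036345 0.40967001 0.0045651 ]
bench edge [0.71920443 0.41509697 0.0091385 ]
bottle [ 0.43358691 -0.16657369  0.1404438 ]
pink [ 0.70883105 -0.04105033  0.13304415]
blackcase top [0.73260555 0.28563482 0.11294081]
glue [ 0.68279933 -0.12804471  0.09493121]
```

>>> move_arm(
  series=[
    {"y":-3},
    {"x":-0.3,"z":-6.1,"ry":0.1},
    {"x":-0.3,"z":-6.1,"ry":0.1},
    {"x":-0.3,"z":-6.1,"ry":0.1},
    {"x":-0.3,"z":-6.1,"ry":0.1},
  ],
)

```text
invalid input
```

```bash
cat > go.py <<'E'
import sys,numpy as np
from scipy.spatial.transform import Rotation as R
from cell import arm
s=arm.observe();p=s['position'];M=R.from_rotvec(s['ee_rot']).as_matrix()
print("t",round(s['clock'],2),"p",p.round(4),"q",s['joints'].round(3),"w",round(s['width'],3),"F",s['force'].round(1))
print("jaw az",round(np.arctan2(M[1,0],M[0,0]),4),"tcp az",round(np.arctan2(p[1],p[0]),4),"r",round(np.hypot(p[0],p[1]),4),"down",M[:,1].round(4))
if len(sys.argv)>3:
    t=np.array([float(v) for v in sys.argv[1:4]]);print("shift tool cm",(M.T@(t-p)*100).round(2))
    d=np.array([0,0,-1.]);print("tilt fix (tool rx,ry,rz)",(M.T@np.cross(M[:,1],d)).round(4))
E
python3 go.py .5445 -.278 .3
```

```text
t 0.1 p [0.2082 0.5888 0.245 ] q [-1.334  0.435  0.025  1.574 -0.012  1.134 -0.075] w 1.001 F [ 0.  -0.2  0. ]
jaw az 1.231 tcp az 1.2309 r 0.6246 down [-4.0e-04 -1.4e-03 -1.0e+00]
shift tool cm [-70.52  -5.39 -60.6 ]
tilt fix (tool rx,ry,rz) [ 0.0001 -0.     -0.0014]
```

>>> move_arm(
  series=[
    {"x":0,"y":-3,"z":0,"rx":0,"ry":0,"rz":0},
    {"x":-0.3,"y":0,"z":-6.1,"rx":0,"ry":0.1,"rz":0},
    {"x":-0.3,"y":0,"z":-6.1,"rx":0,"ry":0.1,"rz":0},
    {"x":-0.3,"y":0,"z":-6.1,"rx":0,"ry":0.1,"rz":0},
  ],
)

```text
clock: 0.6
position: [0.3668, 0.5046, 0.2736]
ee_rot: [-1.446, -0.725, 0.734]
force: [0.6, 0.8, -0.4]
width: 1.001
```

```bash
python3 go.py .5445 -.278 .3
```

```text
t 0.6 p [0.3668 0.5046 0.2736] q [-1.121  0.415  0.138  1.539 -0.062  1.196 -0.037] w 1.001 F [ 0.6  0.8 -0.4]
jaw az 0.935 tcp az 0.9423 r 0.6238 down [-0.0043 -0.0029 -1.    ]
shift tool cm [-52.43  -2.49 -60.77]
tilt fix (tool rx,ry,rz) [-0.0017 -0.     -0.0049]
```

>>> move_arm(
  series=[
    {"x":-0.3,"y":0,"z":-6.1,"rx":0,"ry":0.1,"rz":0},
    {"x":-0.3,"y":0,"z":-6.1,"rx":0,"ry":0.1,"rz":0},
    {"x":-0.3,"y":-0.3,"z":-6.1,"rx":0,"ry":0.1,"rz":0},
    {"x":-0.3,"y":-0.3,"z":-6.1,"rx":0,"ry":0.1,"rz":0},
    {"x":-0.3,"y":-0.3,"z":-6.1,"rx":0,"ry":0.1,"rz":0},
    {"x":-0.3,"y":-0.3,"z":-6.1,"rx":0,"ry":0.1,"rz":0},
    {"x":-0.3,"y":-0.3,"z":-6.1,"rx":0,"ry":0.1,"rz":0},
  ],
)

```text
clock: 1.48
position: [0.6002, 0.1452, 0.2858]
ee_rot: [-1.57, -0.161, 0.173]
force: [0.4, -0.1, -0.3]
width: 1.002
```

```bash
python3 go.py .5445 -.278 .3
```

```text
t 1.48 p [0.6002 0.1452 0.2858] q [-0.606  0.41   0.409  1.551 -0.165  1.223  0.043] w 1.002 F [ 0.4 -0.1 -0.3]
jaw az 0.2121 tcp az 0.2374 r 0.6175 down [-0.0071 -0.0059 -1.    ]
shift tool cm [-14.36  -1.13 -40.21]
tilt fix (tool rx,ry,rz) [ 0.0043 -0.     -0.0082]
```

>>> move_arm(
  series=[
    {"x":-0.3,"y":-0.3,"z":-6.1,"rx":0,"ry":0.1,"rz":-0.004},
    {"x":-0.3,"y":-0.3,"z":-6.1,"rx":0,"ry":0.1,"rz":-0.004},
    {"x":-0.3,"y":-0.3,"z":-6.1,"rx":0.004,"ry":0.1,"rz":-0.004},
    {"x":-0.3,"y":-0.3,"z":-6.1,"rx":0,"ry":0.1,"rz":0},
    {"x":-0.3,"y":-0.3,"z":-6.1,"rx":0,"ry":0.1,"rz":0},
    {"x":-0.3,"y":-0.3,"z":-6.1,"rx":0,"ry":0.1,"rz":0},
  ],
)

```text
clock: 2.22
position: [0.5649, -0.2218, 0.3029]
ee_rot: [-1.549, 0.317, -0.322]
force: [1.0, -0.5, -0.6]
width: 1.001
```

```bash
python3 go.py .5445 -.278 .3
```

```text
t 2.23 p [ 0.5649 -0.2218  0.3029] q [-0.154  0.4    0.639  1.575 -0.246  1.246  0.118] w 1.001 F [ 1.  -0.5 -0.6]
jaw az -0.4073 tcp az -0.3742 r 0.6069 down [ 0.0027 -0.0023 -1.    ]
shift tool cm [ 0.35  0.3  -5.96]
tilt fix (tool rx,ry,rz) [0.001  0.     0.0034]
```

>>> move_arm(
  series=[
    {"x":0.3,"y":0,"z":-5.9,"rx":0,"ry":0.06,"rz":0.003},
    {"x":0,"y":0,"z":0,"rx":0,"ry":0,"rz":0},
  ],
)

```text
clock: 2.48
position: [0.5399, -0.2848, 0.3032]
ee_rot: [-1.542, 0.377, -0.376]
force: [0.3, 0.4, -0.2]
width: 1.001
```

```bash
python3 go.py .5445 -.278 .142; python3 - <<'E'
from h import *
a=arm.get_image("scene");b=arm.get_image("top")
c=lambda im,x,y,w,h,f:cv2.resize(im[y:y+h,x:x+w],None,fx=f,fy=f,interpolation=cv2.INTER_CUBIC)
cv2.imwrite('pics/f1.png',np.hstack([c(a,250,130,160,200,2.5),c(b,320,150,160,200,2.5)]))
E
```

```text
t 2.48 p [ 0.5399 -0.2848  0.3032] q [-0.059  0.413  0.669  1.564 -0.261  1.255  0.17 ] w 1.001 F [ 0.3  0.4 -0.2]
jaw az -0.4799 tcp az -0.4854 r 0.6104 down [-0.0012 -0.0035 -1.    ]
shift tool cm [ 0.09 16.12  0.87]
tilt fix (tool rx,ry,rz) [ 0.0036 -0.      0.0006]
```

View pics/f1.png

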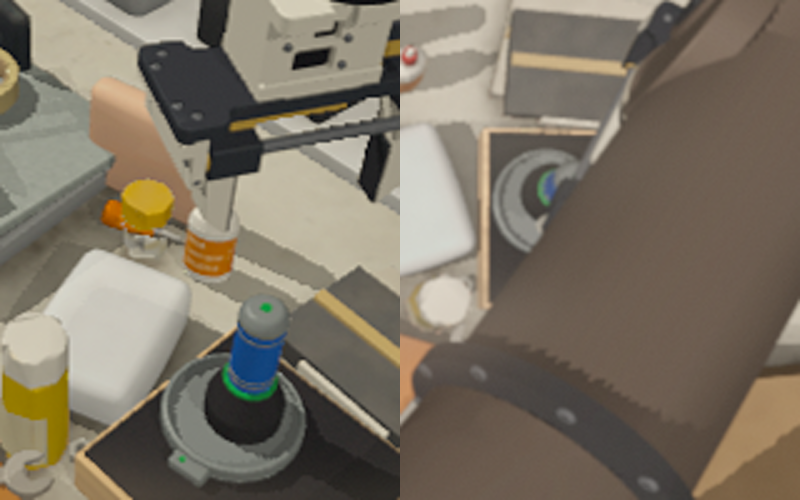

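```bash
python3 - <<'E'
from h import *
a=arm.get_image("scene");cv2.imwrite('pics/f2.png',a)
s=arm.observe();print(s['position'],proj("scene",s['position']),proj("scene",s['position']-[0,0,.019]))
print(proj("scene",s['position']+np.array([.887,-.46,0])*.046),proj("scene",s['position']-np.array([.887,-.46,0])*.046))
E
```

```text
[ 0.54360737 -0.27798626  0.30249405] [367.08646305 199.03156471] [364.99635428 208.26273135]
[395.26692712 193.84247057] [338.05759921 204.37688149]
```

View pics/f2.png

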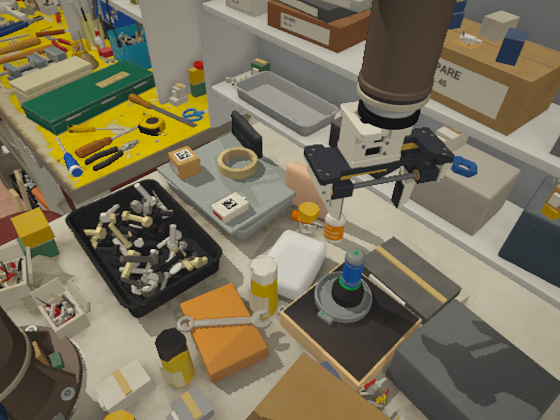

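>>> move_arm(
  series=[
    {"x":0,"y":5,"z":0,"rx":0,"ry":0,"rz":0},
    {"x":0,"y":4,"z":0,"rx":0,"ry":0,"rz":0},
    {"x":0,"y":2,"z":0,"rx":0,"ry":0,"rz":0},
    {"x":0,"y":0,"z":0,"rx":0,"ry":0,"rz":0},
  ],
)

```text
clock: 3.12
position: [0.5483, -0.2692, 0.1889]
ee_rot: [-1.538, 0.356, -0.356]
force: [0.3, -0.1, 0.3]
width: 1.0
```

```bash
python3 go.py .5445 -.278 .142
```

```text
t 3.12 p [ 0.5483 -0.2692  0.1889] q [-0.04   0.51   0.608  1.715 -0.336  1.023  0.232] w 1.0 F [ 0.3 -0.1  0.3]
jaw az -0.4544 tcp az -0.4564 r 0.6109 down [ 8.0e-04  3.5e-03 -1.0e+00]
shift tool cm [ 0.04  4.68 -0.98]
tilt fix (tool rx,ry,rz) [-0.0035  0.     -0.0008]
```

>>> move_arm(
  series=[
    {"x":0,"y":0,"z":-1,"rx":-0.003,"ry":0,"rz":0},
    {"x":0,"y":0,"z":0,"rx":0,"ry":0,"rz":0},
  ],
)

```text
clock: 3.38
position: [0.5452, -0.2778, 0.1904]
ee_rot: [-1.541, 0.353, -0.355]
force: [-0.2, -0.5, -0.1]
width: 1.001
```

```bash
python3 go.py .5445 -.278 .142
```

```text
t 3.38 p [ 0.5452 -0.2778  0.1904] q [-0.028  0.509  0.61   1.712 -0.334  1.025  0.246] w 1.001 F [-0.2 -0.5 -0.1]
jaw az -0.4516 tcp az -0.4713 r 0.6119 down [ 0.0013 -0.     -1.    ]
shift tool cm [-0.06  4.84 -0.05]
tilt fix (tool rx,ry,rz) [-0.0005  0.      0.0011]
```

>>> move_arm(
  series=[
    {"x":0,"y":1.6,"z":-0.1,"rx":0,"ry":0,"rz":0},
    {"x":0,"y":1.6,"z":-0.1,"rx":0,"ry":0,"rz":0},
    {"x":0,"y":1.6,"z":-0.1,"rx":0,"ry":0,"rz":0},
    {"x":0,"y":0,"z":0,"rx":0,"ry":0,"rz":0},
  ],
)

```text
clock: 3.88
position: [0.5441, -0.2806, 0.1396]
ee_rot: [-1.541, 0.352, -0.356]
force: [-0.4, 0.9, 0.2]
width: 1.0
```

```bash
python3 go.py .5445 -.278 .142
```

```text
t 3.88 p [ 0.5441 -0.2806  0.1396] q [ 0.002  0.564  0.577  1.763 -0.376  0.924  0.286] w 1.0 F [-0.4  0.9  0.2]
jaw az -0.4516 tcp az -0.4762 r 0.6122 down [ 2.3e-03  1.0e-04 -1.0e+00]
shift tool cm [-0.08 -0.24  0.25]
tilt fix (tool rx,ry,rz) [-0.0011 -0.      0.002 ]
```

>>> move_arm(
  series=[
    {"x":0,"y":-0.2,"z":0.2,"rx":0,"ry":0,"rz":0.002},
    {"x":0,"y":0,"z":0,"rx":0,"ry":0,"rz":0},
  ],
)

```text
clock: 4.12
position: [0.5452, -0.279, 0.1419]
ee_rot: [-1.541, 0.354, -0.355]
force: [0.8, -0.2, 0.9]
width: 0.997
```

```bash
python3 go.py .5445 -.278 .142;python3 - <<'E'
from h import *
cv2.imwrite('pics/g0.png',cv2.resize(arm.get_image("scene")[150:350,250:450],None,fx=3,fy=3))
E
```

```text
t 4.12 p [ 0.5452 -0.279   0.1419] q [-0.002  0.563  0.579  1.759 -0.374  0.932  0.281] w 0.997 F [ 0.8 -0.2  0.9]
jaw az -0.4518 tcp az -0.4729 r 0.6125 down [ 6.e-04  9.e-04 -1.e+00]
shift tool cm [-0.11 -0.01  0.06]
tilt fix (tool rx,ry,rz) [-0.001  -0.      0.0001]
```

View pics/g0.png

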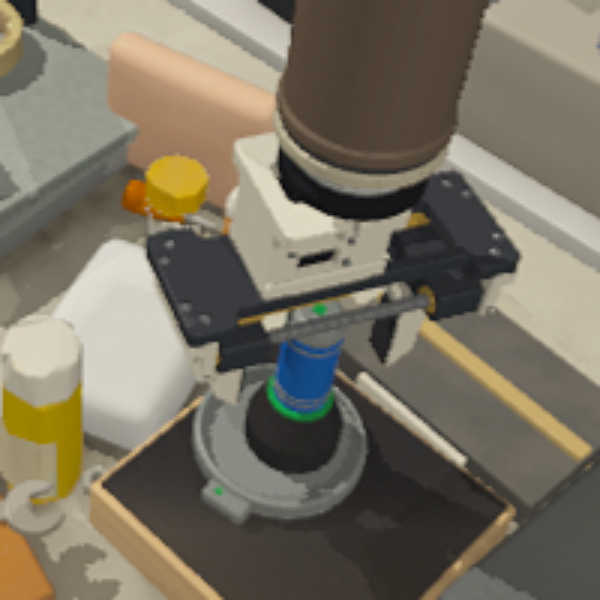

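>>> move_arm(
  series=[
    {"x":0,"y":0,"z":0,"rx":0,"ry":0,"rz":0},
    {"x":0,"y":0,"z":0,"rx":0,"ry":0,"rz":0},
    {"x":0,"y":0,"z":0,"rx":0,"ry":0,"rz":0},
    {"x":0,"y":0,"z":0,"rx":0,"ry":0,"rz":0},
    {"x":0,"y":0,"z":0,"rx":0,"ry":0,"rz":0},
    {"x":0,"y":0,"z":0,"rx":0,"ry":0,"rz":0},
  ],
  jaw=0,
  newtons=25,
)

```text
clock: 4.92
position: [0.5456, -0.2793, 0.1428]
ee_rot: [-1.541, 0.353, -0.356]
force: [-1.0, -0.0, -0.0]
width: 0.398
```

```bash
python3 go.py .5445 -.278 .142
```

```text
t 4.92 p [ 0.5456 -0.2793  0.1428] q [-0.002  0.562  0.58   1.758 -0.374  0.932  0.281] w 0.398 F [-1. -0. -0.]
jaw az -0.4518 tcp az -0.4731 r 0.6129 down [ 2.1e-03  3.0e-04 -1.0e+00]
shift tool cm [-0.15  0.08  0.07]
tilt fix (tool rx,ry,rz) [-0.0012  0.      0.0018]
```

>>> move_arm(
  series=[
    {"x":0,"y":0,"z":0,"rx":0,"ry":0,"rz":0},
    {"x":0,"y":0,"z":0,"rx":0,"ry":0,"rz":0},
    {"x":0,"y":-1.5,"z":0,"rx":0,"ry":0,"rz":0},
    {"x":0,"y":-3,"z":0,"rx":0,"ry":0,"rz":0},
    {"x":0,"y":-3,"z":0,"rx":0,"ry":0,"rz":0},
    {"x":0,"y":0,"z":0,"rx":0,"ry":0,"rz":0},
  ],
)

```text
clock: 5.68
position: [0.545, -0.2794, 0.2217]
ee_rot: [-1.541, 0.354, -0.356]
force: [0.2, -0.1, -1.8]
width: 0.366
```

```bash
python3 go.py .5445 -.278 .3;python3 - <<'E'
from h import *
cv2.imwrite('pics/g1.png',cv2.resize(arm.get_image("scene")[130:330,250:450],None,fx=3,fy=3))
E
```

```text
t 5.67 p [ 0.545  -0.2794  0.2217] q [-0.038  0.48   0.628  1.674 -0.312  1.088  0.23 ] w 0.366 F [ 0.2 -0.1 -1.8]
jaw az -0.4524 tcp az -0.4738 r 0.6124 down [ 1.2e-03  2.0e-04 -1.0e+00]
shift tool cm [-0.09 -7.83  0.11]
tilt fix (tool rx,ry,rz) [-0.0007 -0.      0.001 ]
```

View pics/g1.png

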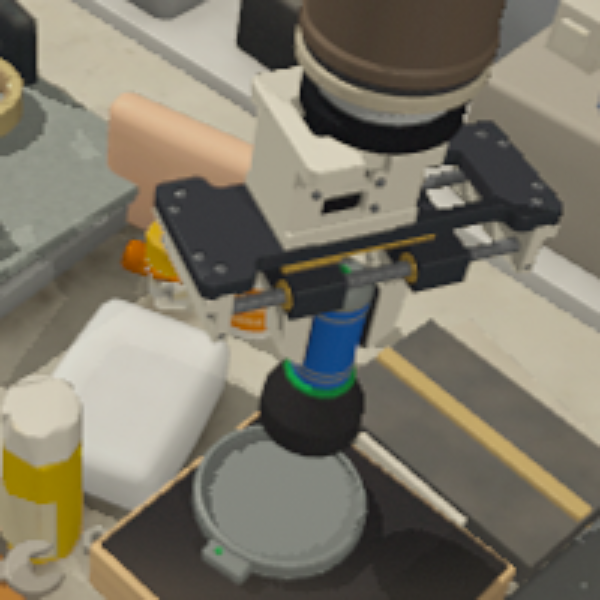

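>>> move_arm(
  series=[
    {"x":0,"y":-3,"z":0,"rx":0,"ry":0,"rz":0},
    {"x":0,"y":-3.5,"z":1,"rx":0,"ry":0,"rz":0},
    {"x":-0.2,"y":-1,"z":3,"rx":0,"ry":-0.05,"rz":0},
    {"x":-0.2,"y":0,"z":4.3,"rx":0,"ry":-0.07,"rz":0},
    {"x":-0.3,"y":0,"z":4.9,"rx":0,"ry":-0.08,"rz":0},
    {"x":-0.3,"y":0,"z":4.9,"rx":0,"ry":-0.08,"rz":0},
    {"x":-0.3,"y":0,"z":4.9,"rx":0,"ry":-0.08,"rz":0},
    {"x":-0.3,"y":0,"z":4.9,"rx":0,"ry":-0.08,"rz":0},
  ],
)

```text
clock: 6.72
position: [0.6008, -0.0037, 0.2883]
ee_rot: [-1.569, 0.018, 0.005]
force: [-0.3, -0.0, -1.4]
width: 0.369
```

```bash
python3 go.py .5328 .2337 .29
```

```text
t 6.72 p [ 0.6008 -0.0037  0.2883] q [-0.428  0.392  0.497  1.59  -0.196  1.225  0.099] w 0.369 F [-0.3 -0.  -1.4]
jaw az -0.0081 tcp az -0.0062 r 0.6008 down [-0.0148  0.0018 -0.9999]
shift tool cm [-6.99 -0.03 23.68]
tilt fix (tool rx,ry,rz) [-0.0017 -0.     -0.0148]
```

>>> move_arm(
  series=[
    {"x":-0.7,"y":0,"z":4.9,"rx":0,"ry":-0.08,"rz":-0.01},
    {"x":-0.7,"y":0,"z":4.9,"rx":0,"ry":-0.08,"rz":-0.005},
    {"x":-0.7,"y":0,"z":4.9,"rx":0,"ry":-0.08,"rz":0},
    {"x":-0.6,"y":0,"z":3,"rx":0,"ry":-0.06,"rz":0},
    {"x":-0.4,"y":0,"z":1,"rx":0,"ry":-0.03,"rz":0},
    {"x":0,"y":0,"z":0,"rx":0,"ry":0,"rz":0},
  ],
)

```text
clock: 7.48
position: [0.543, 0.1871, 0.2811]
ee_rot: [-1.552, -0.259, 0.276]
force: [0.7, -0.5, -1.3]
width: 0.361
```

```bash
python3 go.py .5328 .2337 .247
```

```text
t 7.47 p [0.543  0.1871 0.2811] q [-0.691  0.336  0.365  1.663 -0.132  1.177  0.048] w 0.361 F [ 0.7 -0.5 -1.3]
jaw az 0.3411 tcp az 0.3318 r 0.5743 down [-1.080e-02  1.000e-04 -9.999e-01]
shift tool cm [0.63 3.42 4.72]
tilt fix (tool rx,ry,rz) [-0.0038  0.     -0.0102]
```

>>> move_arm(
  series=[
    {"x":0.4,"y":0,"z":2.4,"rx":-0.003,"ry":-0.03,"rz":-0.01},
    {"x":0.2,"y":0,"z":2.2,"rx":0,"ry":-0.03,"rz":0},
    {"x":0,"y":1,"z":0,"rx":0,"ry":0,"rz":0},
    {"x":0,"y":0,"z":0,"rx":0,"ry":0,"rz":0},
  ],
)

```text
clock: 7.98
position: [0.5336, 0.2308, 0.2699]
ee_rot: [-1.549, -0.312, 0.312]
force: [0.1, 0.2, -1.7]
width: 0.366
```

```bash
python3 go.py .5328 .2337 .247;python3 - <<'E'
from h import *
a=arm.get_image("scene");cv2.imwrite('pics/h1s.png',a)
cv2.imwrite('pics/h1.png',cv2.resize(a[20:220,90:290],None,fx=3,fy=3,interpolation=cv2.INTER_CUBIC))
E
```

```text
t 7.97 p [0.5336 0.2308 0.2699] q [-0.747  0.349  0.337  1.669 -0.123  1.145  0.019] w 0.366 F [ 0.1  0.2 -1.7]
jaw az 0.3974 tcp az 0.4083 r 0.5814 down [ 1.0e-04 -1.1e-03 -1.0e+00]
shift tool cm [0.04 2.29 0.3 ]
tilt fix (tool rx,ry,rz) [ 0.0011 -0.     -0.0004]
```

View pics/h1.png

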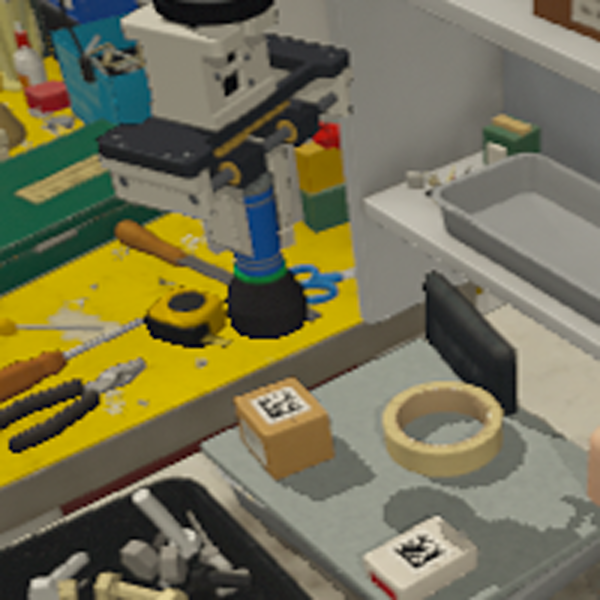

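>>> move_arm(
  series=[
    {"x":0,"y":1.2,"z":0.2,"rx":0.001,"ry":0,"rz":0},
    {"x":0,"y":0.9,"z":0.1,"rx":0,"ry":0,"rz":0},
    {"x":0,"y":0,"z":0,"rx":0,"ry":0,"rz":0},
  ],
)

```text
clock: 8.4
position: [0.533, 0.2325, 0.2478]
ee_rot: [-1.549, -0.31, 0.31]
force: [-0.3, 0.3, -1.8]
width: 0.363
```

```bash
python3 go.py .5328 .2337 .247;python3 - <<'E'
from h import *
a=arm.get_image("scene");cv2.imwrite('pics/h2s.png',a)
s=arm.observe();p=s['position']
print(p)
q=[proj("scene",p+np.array([0,0,z-.0845])).round(1) for z in(0,.02,.044,.077,-.06)];print(q)
z=-.0845; ring=np.array([proj("scene",p+np.array([.03*np.cos(t),.03*np.sin(t),z])) for t in np.linspace(0,6.28,40)]);print("nose underside extents",ring.min(0),ring.max(0))
c=cv2.resize(a[60:180,130:260],None,fx=6,fy=5,interpolation=cv2.INTER_CUBIC)
c=cv2.resize(a[60:180,130:260],None,fx=5,fy=5,interpolation=cv2.INTER_CUBIC)
for u,v in q: cv2.circle(c,(int((u-130+.5)*5),int((v-60+.5)*5)),3,(0,0,255),-1)
for u,v in ring: cv2.circle(c,(int((u-130+.5)*5),int((v-60+.5)*5)),1,(255,0,255),-1)
cv2.imwrite('pics/h2.png',c)
E
```

```text
t 8.4 p [0.533  0.2325 0.2478] q [-0.745  0.367  0.332  1.7   -0.131  1.096  0.021] w 0.363 F [-0.3  0.3 -1.8]
jaw az 0.395 tcp az 0.4114 r 0.5816 down [ 2.e-04 -2.e-04 -1.e+00]
shift tool cm [0.02 0.08 0.12]
tilt fix (tool rx,ry,rz) [0.0003 0.     0.0001]
[0.53325062 0.23254795 0.24817039]
[array([180.1, 133.3]), array([178.8, 125.9]), array([177.3, 116.7]), array([175. , 103.5]), array([183.7, 154.3])]
nose underside extents [166.8753779  126.05438697] [193.25133975 140.85411154]
```

View pics/h2.png

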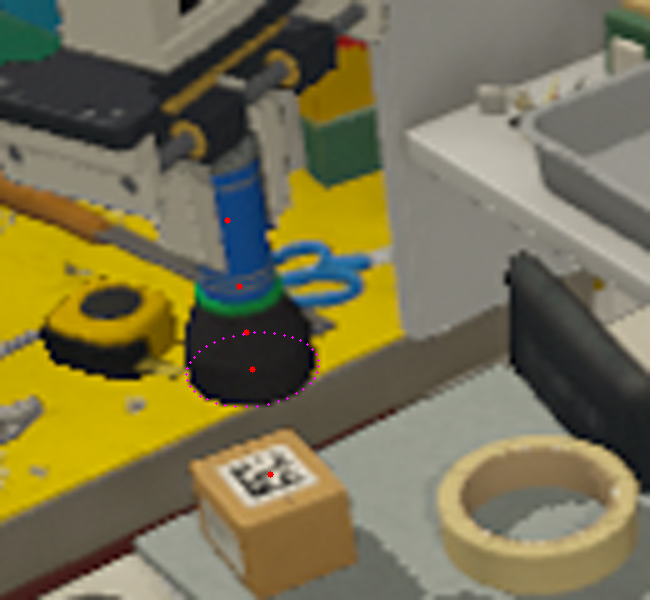

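>>> move_arm(
  series=[
    {"x":0,"y":0.1,"z":0.1,"rx":0,"ry":0,"rz":0},
    {"x":0,"y":0,"z":0,"rx":0,"ry":0,"rz":0},
    {"x":0,"y":0,"z":0,"rx":0,"ry":0,"rz":0},
    {"x":0,"y":0,"z":0,"rx":0,"ry":0,"rz":0},
    {"x":0,"y":0,"z":0,"rx":0,"ry":0,"rz":0},
    {"x":0,"y":0,"z":0,"rx":0,"ry":0,"rz":0},
    {"x":0,"y":0,"z":0,"rx":0,"ry":0,"rz":0},
    {"x":0,"y":0,"z":0,"rx":0,"ry":0,"rz":0},
    {"x":0,"y":0,"z":0,"rx":0,"ry":0,"rz":0},
    {"x":0,"y":0,"z":0,"rx":0,"ry":0,"rz":0},
    {"x":0,"y":0,"z":0,"rx":0,"ry":0,"rz":0},
    {"x":0,"y":0,"z":0,"rx":0,"ry":0,"rz":0},
  ],
)

```text
clock: 9.95
position: [0.5334, 0.2336, 0.248]
ee_rot: [-1.548, -0.311, 0.308]
force: [0.7, -0.3, -1.6]
width: 0.368
```

```bash
python3 go.py .5328 .2337 .247
```

```text
t 9.95 p [0.5334 0.2336 0.248 ] q [-0.747  0.367  0.332  1.7   -0.132  1.095  0.019] w 0.368 F [ 0.7 -0.3 -1.6]
jaw az 0.3947 tcp az 0.4128 r 0.5823 down [ 2.1e-03  8.0e-04 -1.0e+00]
shift tool cm [-0.05  0.1   0.03]
tilt fix (tool rx,ry,rz) [ 0.0001 -0.      0.0023]
```

>>> move_arm(
  series=[
    {"x":0,"y":0,"z":0,"rx":0,"ry":0,"rz":0},
    {"x":0,"y":0,"z":0,"rx":0,"ry":0,"rz":0},
    {"x":0,"y":0,"z":0,"rx":0,"ry":0,"rz":0},
    {"x":0,"y":0,"z":0,"rx":0,"ry":0,"rz":0},
    {"x":0,"y":0,"z":0,"rx":0,"ry":0,"rz":0},
    {"x":0,"y":0,"z":0,"rx":0,"ry":0,"rz":0},
    {"x":0,"y":0,"z":0,"rx":0,"ry":0,"rz":0},
    {"x":0,"y":0,"z":0,"rx":0,"ry":0,"rz":0},
    {"x":0,"y":0,"z":0,"rx":0,"ry":0,"rz":0},
    {"x":0,"y":0,"z":0,"rx":0,"ry":0,"rz":0},
    {"x":0,"y":0,"z":0,"rx":0,"ry":0,"rz":0},
    {"x":0,"y":0,"z":0,"rx":0,"ry":0,"rz":0},
  ],
)

```text
clock: 11.45
position: [0.5334, 0.2336, 0.248]
ee_rot: [-1.548, -0.311, 0.308]
force: [0.3, -0.0, -1.3]
width: 0.371
```

```bash
python3 go.py .5328 .2337 .247
```

```text
t 11.45 p [0.5334 0.2336 0.248 ] q [-0.747  0.367  0.332  1.7   -0.131  1.095  0.019] w 0.371 F [ 0.3 -0.  -1.3]
jaw az 0.3948 tcp az 0.4128 r 0.5823 down [ 2.2e-03  8.0e-04 -1.0e+00]
shift tool cm [-0.05  0.1   0.03]
tilt fix (tool rx,ry,rz) [0.0001 0.     0.0023]
```

>>> move_arm(
  series=[
    {"x":0,"y":-2,"z":0,"rx":0,"ry":0,"rz":0},
    {"x":0,"y":-2.5,"z":-1,"rx":0,"ry":0,"rz":0},
    {"x":0,"y":-0.5,"z":-3,"rx":0,"ry":0.05,"rz":0},
    {"x":0,"y":0,"z":-4.3,"rx":0,"ry":0.07,"rz":0},
    {"x":0,"y":0,"z":-4.9,"rx":0,"ry":0.08,"rz":0},
    {"x":0,"y":-0.2,"z":-4.9,"rx":0,"ry":0.08,"rz":0},
    {"x":0,"y":-0.2,"z":-4.9,"rx":0,"ry":0.08,"rz":0},
    {"x":0,"y":-0.2,"z":-4.9,"rx":0,"ry":0.08,"rz":0},
    {"x":0,"y":-0.2,"z":-4.9,"rx":0,"ry":0.08,"rz":0},
  ],
)

```text
clock: 12.58
position: [0.5885, -0.1019, 0.3028]
ee_rot: [-1.571, 0.121, -0.119]
force: [0.6, 0.2, -2.1]
width: 0.37
```

```bash
python3 go.py .541 -.277 .29
```

```text
t 12.57 p [ 0.5885 -0.1019  0.3028] q [-0.318  0.374  0.566  1.592 -0.205  1.238  0.132] w 0.37 F [ 0.6  0.2 -2.1]
jaw az -0.1526 tcp az -0.1715 r 0.5972 down [-0.0018 -0.0029 -1.    ]
shift tool cm [ -2.03   1.34 -18.02]
tilt fix (tool rx,ry,rz) [ 0.0032 -0.     -0.0013]
```

>>> move_arm(
  series=[
    {"x":-0.1,"y":0,"z":-4.9,"rx":0,"ry":0.08,"rz":0},
    {"x":-0.1,"y":0,"z":-4.9,"rx":0,"ry":0.08,"rz":0},
    {"x":0,"y":0,"z":-4,"rx":0,"ry":0.08,"rz":0},
    {"x":0,"y":0,"z":-2,"rx":0,"ry":0.05,"rz":0},
    {"x":0,"y":0,"z":0,"rx":0,"ry":0,"rz":0},
  ],
)

```text
clock: 13.2
position: [0.5391, -0.271, 0.3009]
ee_rot: [-1.547, 0.376, -0.37]
force: [0.5, 0.3, -1.9]
width: 0.365
```

```bash
python3 go.py .541 -.277 .23
```

```text
t 13.2 p [ 0.5391 -0.271   0.3009] q [-0.094  0.405  0.679  1.584 -0.254  1.246  0.151] w 0.365 F [ 0.5  0.3 -1.9]
jaw az -0.4756 tcp az -0.4659 r 0.6034 down [-0.0056 -0.0074 -1.    ]
shift tool cm [ 0.46  7.09 -0.38]
tilt fix (tool rx,ry,rz) [ 0.0091 -0.     -0.0016]
```

>>> move_arm(
  series=[
    {"x":0.4,"y":1,"z":-0.4,"rx":0.009,"ry":0,"rz":-0.002},
    {"x":0,"y":3,"z":-0.2,"rx":0,"ry":0,"rz":0},
    {"x":0,"y":2.5,"z":-0.2,"rx":0,"ry":0,"rz":0},
    {"x":0,"y":0,"z":0,"rx":0,"ry":0,"rz":0},
    {"x":0,"y":0,"z":0,"rx":0,"ry":0,"rz":0},
  ],
)

```text
clock: 13.82
position: [0.5431, -0.2737, 0.232]
ee_rot: [-1.535, 0.362, -0.363]
force: [0.8, 0.2, -1.7]
width: 0.365
```

```bash
python3 go.py .541 -.277 .16
```

```text
t 13.82 p [ 0.5431 -0.2737  0.232 ] q [-0.056  0.466  0.643  1.672 -0.311  1.108  0.214] w 0.365 F [ 0.8  0.2 -1.7]
jaw az -0.4626 tcp az -0.4668 r 0.6081 down [ 0.0019  0.0044 -1.    ]
shift tool cm [-0.03  7.2  -0.43]
tilt fix (tool rx,ry,rz) [-0.0048 -0.     -0.0003]
```

>>> move_arm(
  series=[
    {"x":0,"y":2,"z":-0.4,"rx":-0.005,"ry":0,"rz":0},
    {"x":0,"y":2,"z":-0.1,"rx":0,"ry":0,"rz":0},
    {"x":0,"y":1.5,"z":-0.1,"rx":0,"ry":0,"rz":0},
    {"x":0,"y":0.7,"z":0,"rx":0,"ry":0,"rz":0},
    {"x":0,"y":0,"z":0,"rx":0,"ry":0,"rz":0},
  ],
)

```text
clock: 14.45
position: [0.5446, -0.2782, 0.1725]
ee_rot: [-1.541, 0.353, -0.365]
force: [0.3, 0.2, -2.5]
width: 0.365
```

```bash
python3 go.py .541 -.277 .143; python3 - <<'E'
from h import *
cv2.imwrite('pics/k1.png',cv2.resize(arm.get_image("scene")[150:350,250:450],None,fx=3,fy=3))
E
```

```text
t 14.45 p [ 0.5446 -0.2782  0.1725] q [-0.026  0.526  0.61   1.738 -0.356  0.982  0.261] w 0.365 F [ 0.3  0.2 -2.5]
jaw az -0.4579 tcp az -0.4723 r 0.6115 down [ 0.0071 -0.0015 -1.    ]
shift tool cm [-0.4   2.95 -0.05]
tilt fix (tool rx,ry,rz) [-0.0018  0.      0.007 ]
```

View pics/k1.png

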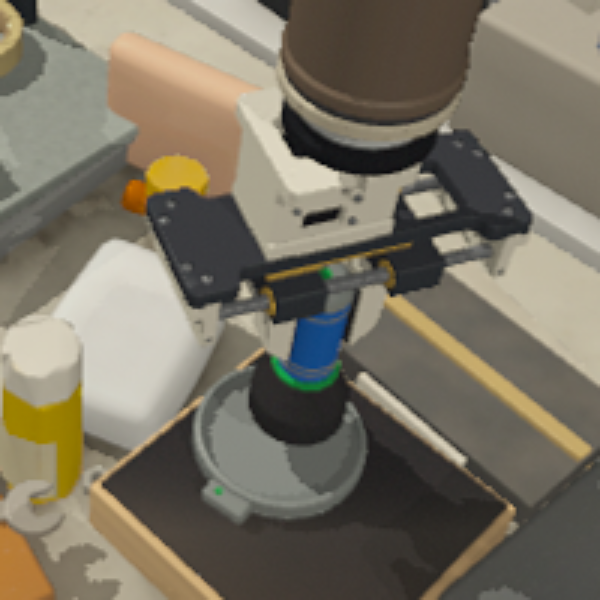

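>>> move_arm(
  series=[
    {"x":-0.4,"y":1,"z":0,"rx":-0.002,"ry":0,"rz":0.007},
    {"x":0,"y":0.9,"z":0,"rx":0,"ry":0,"rz":0},
    {"x":0,"y":0.3,"z":0,"rx":0,"ry":0,"rz":0},
    {"x":0,"y":0,"z":0,"rx":0,"ry":0,"rz":0},
  ],
)

```text
clock: 15.0
position: [0.5414, -0.2767, 0.1502]
ee_rot: [-1.541, 0.358, -0.36]
force: [-1.0, 0.2, -0.9]
width: 0.363
```

```bash
python3 go.py .541 -.277 .143
```

```text
t 15.0 p [ 0.5414 -0.2767  0.1502] q [-0.019  0.549  0.597  1.764 -0.371  0.942  0.274] w 0.363 F [-1.   0.2 -0.9]
jaw az -0.4577 tcp az -0.4724 r 0.608 down [ 1.2e-03 -7.0e-04 -1.0e+00]
shift tool cm [-0.02  0.72 -0.05]
tilt fix (tool rx,ry,rz) [ 0.0001 -0.      0.0014]
```

>>> move_arm(
  series=[
    {"x":0,"y":0.3,"z":0,"rx":0,"ry":0,"rz":0},
    {"x":0,"y":0.2,"z":0,"rx":0,"ry":0,"rz":0},
    {"x":0,"y":0,"z":0,"rx":0,"ry":0,"rz":0},
  ],
)

```text
clock: 15.38
position: [0.5417, -0.2769, 0.1452]
ee_rot: [-1.541, 0.357, -0.361]
force: [0.3, -0.7, -2.9]
width: 0.367
```

>>> move_arm(
  series=[
    {"x":0,"y":0.1,"z":0,"rx":0,"ry":0,"rz":0},
    {"x":0,"y":0,"z":0,"rx":0,"ry":0,"rz":0},
  ],
)

```text
clock: 15.62
position: [0.5418, -0.2769, 0.1442]
ee_rot: [-1.541, 0.357, -0.361]
force: [-0.3, -0.4, -2.1]
width: 0.369
```

>>> move_arm(
  series=[
    {"x":0,"y":0.1,"z":0,"rx":0,"ry":0,"rz":0},
    {"x":0,"y":0,"z":0,"rx":0,"ry":0,"rz":0},
  ],
)

```text
clock: 15.88
position: [0.5418, -0.2769, 0.1432]
ee_rot: [-1.541, 0.357, -0.361]
force: [0.4, -0.4, -1.3]
width: 0.368
```

>>> move_arm(
  series=[
    {"x":0,"y":0.1,"z":0,"rx":0,"ry":0,"rz":0},
    {"x":0,"y":0,"z":0,"rx":0,"ry":0,"rz":0},
  ],
)

```text
clock: 16.12
position: [0.5419, -0.2772, 0.1427]
ee_rot: [-1.541, 0.357, -0.362]
force: [-0.3, 0.4, -2.3]
width: 0.367
```

>>> move_arm(
  series=[
    {"x":0,"y":0.2,"z":0,"rx":0,"ry":0,"rz":0},
    {"x":0,"y":0,"z":0,"rx":0,"ry":0,"rz":0},
  ],
)

```text
clock: 16.38
position: [0.5422, -0.2774, 0.143]
ee_rot: [-1.54, 0.356, -0.363]
force: [-0.6, -0.2, -2.4]
width: 0.366
```

```bash
python3 go.py .541 -.277 .143
```

```text
t 16.38 p [ 0.5422 -0.2774  0.143 ] q [-0.013  0.557  0.591  1.771 -0.38   0.925  0.281] w 0.366 F [-0.6 -0.2 -2.4]
jaw az -0.4581 tcp az -0.473 r 0.609 down [ 4.5e-03 -7.0e-04 -1.0e+00]
shift tool cm [-0.12 -0.   -0.01]
tilt fix (tool rx,ry,rz) [-0.0013 -0.      0.0043]
```

```bash
python3 - <<'E'
from h import *
for i in range(2):
    a=arm.get_image("scene");s=arm.observe();print(s['position'].round(4),s['force'].round(2))
cv2.imwrite('pics/k2.png',cv2.resize(a[230:330,300:410],None,fx=6,fy=6,interpolation=cv2.INTER_CUBIC))
p=s['position']
E
```

```text
[ 0.5422 -0.2775  0.1429] [ 0.23 -0.54 -2.14]
[ 0.5423 -0.2775  0.1427] [ 0.11 -0.17  2.77]
```

View pics/k2.png

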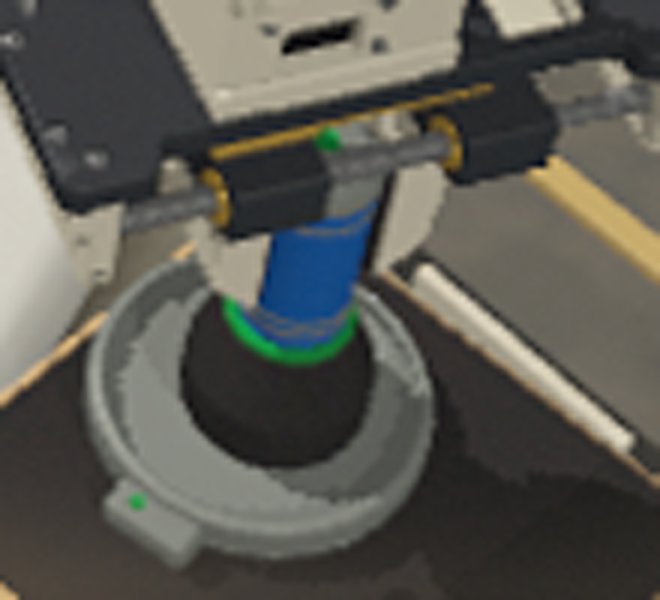

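>>> move_arm(
  series=[
    {"x":0,"y":0,"z":0,"rx":0,"ry":0,"rz":0.003},
    {"x":0,"y":0,"z":0,"rx":0,"ry":0,"rz":0},
    {"x":0,"y":0,"z":0,"rx":0,"ry":0,"rz":0},
    {"x":0,"y":0,"z":0,"rx":0,"ry":0,"rz":0},
    {"x":0,"y":0,"z":0,"rx":0,"ry":0,"rz":0},
    {"x":0,"y":0,"z":0,"rx":0,"ry":0,"rz":0},
    {"x":0,"y":0,"z":0,"rx":0,"ry":0,"rz":0},
  ],
  jaw=9.18,
)

```text
clock: 17.35
position: [0.5424, -0.2775, 0.1422]
ee_rot: [-1.54, 0.358, -0.36]
force: [-0.1, -0.1, 0.5]
width: 0.997
```

```bash
python3 go.py .5415 -.277 .3
```

```text
t 17.35 p [ 0.5424 -0.2775  0.1422] q [-0.012  0.56   0.591  1.768 -0.379  0.928  0.281] w 0.997 F [-0.1 -0.1  0.5]
jaw az -0.4579 tcp az -0.4729 r 0.6092 down [ 1.2e-03  2.0e-04 -1.0e+00]
shift tool cm [ -0.09 -15.78   0.02]
tilt fix (tool rx,ry,rz) [-0.0007 -0.      0.001 ]
```

Rise straight, then swing aside for a clear view.

>>> move_arm(
  series=[
    {"x":0,"y":-1.5,"z":0,"rx":0,"ry":0,"rz":0},
    {"x":0,"y":-2,"z":0,"rx":0,"ry":0,"rz":0},
    {"x":0,"y":-3,"z":0,"rx":0,"ry":0,"rz":0},
    {"x":0,"y":-3,"z":0,"rx":0,"ry":0,"rz":0},
    {"x":0,"y":-4,"z":0,"rx":0,"ry":0,"rz":0},
    {"x":0,"y":-2,"z":0,"rx":0,"ry":0,"rz":0},
    {"x":-0.3,"y":0,"z":4.5,"rx":0,"ry":-0.07,"rz":0},
    {"x":-0.3,"y":0,"z":5,"rx":0,"ry":-0.08,"rz":0},
    {"x":-0.3,"y":0,"z":5,"rx":0,"ry":-0.08,"rz":0},
    {"x":-0.3,"y":0,"z":3,"rx":0,"ry":-0.05,"rz":0},
    {"x":0,"y":0,"z":0,"rx":0,"ry":0,"rz":0},
  ],
)

```text
clock: 18.73
position: [0.5928, -0.1083, 0.3145]
ee_rot: [-1.569, 0.129, -0.146]
force: [0.4, -0.2, 0.5]
width: 1.001
```

```bash
python3 go.py; python3 - <<'E'
from h import *
a=arm.get_image("scene");b=arm.get_image("top")
cv2.imwrite('pics/z1.png',a);cv2.imwrite('pics/z2.png',b)
E
```

```text
t 18.73 p [ 0.5928 -0.1083  0.3145] q [-0.315  0.37   0.578  1.571 -0.208  1.252  0.121] w 1.001 F [ 0.4 -0.2  0.5]
jaw az -0.1747 tcp az -0.1807 r 0.6026 down [ 0.0108 -0.0038 -0.9999]
```

View pics/z1.png

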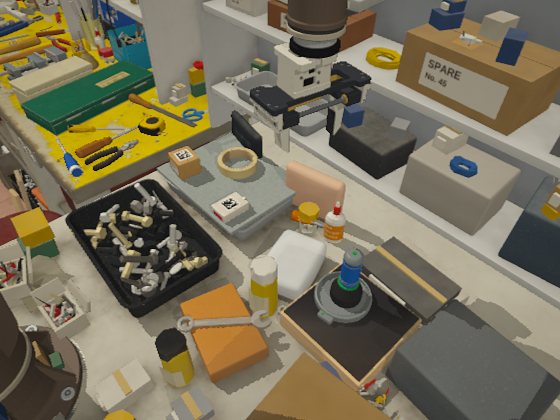

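View pics/z2.png

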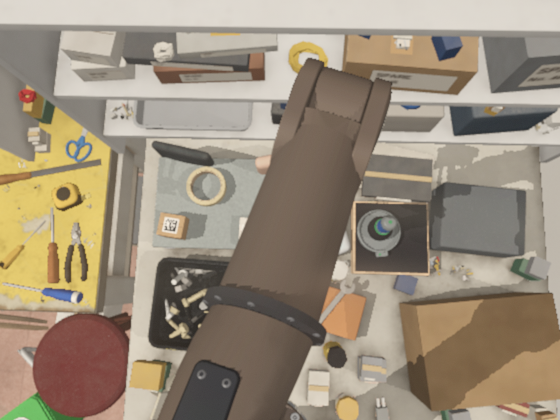

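```bash
python3 - <<'E'
from h import *
a=cv2.imread('pics/scene0.png').astype(int);b=cv2.imread('pics/z1.png').astype(int)
print("left-board diff",np.abs(a-b)[145:225,165:285].mean())
print(arm.sign_off())
E
```

```text
left-board diff 1.205
the job is handed in; nothing more can be done
None
```

I scanned the carton label and put the scanner back in its dish, then handed the job in at about 19 s of the 51 s allowed. No verdict was reported.

- **Scan:** I gripped the scanner 84 mm up and held it still for about 3 s over the brown carton's label. Its axis was at (0.533, 0.234). I put the label at about (0.533, 0.234, 0.103), and the two camera views agreed to about 2 mm. The nose was about 60 mm above the label by calculation, taking the grip offset as constant. Tool tilt was about 0.002 rad. The nose outline in the scene camera matched the prediction. The top camera was not used during the hold because the arm blocks its view.
- **White blade box:** The scanner crossed the board with its reading spot at least 6 cm above the blade box label, and did not stop there.
- **Return:** I lowered the scanner into the dish until it touched, opened the fingers fully, then rose straight up and swung clear. The contact force was ambiguous at first: it still read -2.4 N when the height had already stopped dropping. It then read +2.8 N, and I released.
- **Last pictures:** The scanner stands upright inside the dish rim. In the scene camera, the board area with the carton, blade box and tape roll is unchanged from the start (mean difference 1.2 grey levels). The gripper is open and touching nothing.

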